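# Set the engraver's vise up on its sloped rest

### The arm

A 6-joint arm with a two-finger parallel gripper is mounted at the origin on the work surface. World frame = base frame: x ahead of the robot, y to its left, z up, the work surface at z = 0. Lengths are in mm, angles in rad, forces in N, time in s.
With the tool pointing down it reaches from about 300 to 950 mm from the base axis. Payload 3.1 kg.
Tool frame: the origin (TCP) lies on the centre line of the jaws, within the pads' length; the fingertips stand 14 mm ahead of it and the grasp point (between the pads) lies 5 mm behind it; z points along the fingers, y is the line along which they close (so a half turn about z gives the same grasp; the last joint's range is limited). The gripper opens to 85 mm and grips with 20 to 120 N. Pads are 22 mm wide; open, the fingers measure 114 mm over their backs; the gripper's body (76 mm by 85 mm) begins 54 mm behind the grasp point. The pads swing forward as they close: fully open they stand 13 mm farther back than shut.
Start: joints at [-1.356, 0.308, 1.634, -0, 1.2, -0.07], TCP at [175.576, -599.838, 245.272] pointing down, gripper open.
Joint ranges: [-3.06, 3.06], [-0.79, 1.96], [0.05, 2.63], [-1.19, 4.34], [0.05, 2.64], [-2.94, 2.94]. Speed limits (rad/s): [2.79, 2.79, 3.14, 3.14, 3.14, 3.14].

### API

Orientations are given as a unit quaternion [w, x, y, z].
In Python, from rig import telemetry, grab_frame, sign_off, spot_in, trace gives the robot as it stands.
- The arm moves only by the shell command python3 -m handwheel 'ROWS' [FORCE]. ROWS is text: rows parted by semicolons, each of 7 numbers parted by spaces: the closure, from 0 (fully open) to 1 (shut), then the shift along the tool's x, y, z in m, then the turn, a rotation vector about the tool's x, y, z in degrees. A call has 1 to 12 rows; each row shifts and turns the commanded pose from where the row before left it, along the tool's axes as they then stand; what a row does not reach is not made up. A row lasts 1/8 s, in which the tool goes at most 62.5 mm and 10.7 degrees, less where a joint would pass 70% of its speed; a pose out of reach is approached as far as the arm can. A call with a gripper value outside its range is refused whole. The fingers move at their own pace and stop on an object; FORCE is the grip in N (left out, the last holds). Time passes only in rows, so rows that do not move let the fingers close. It gives the time, the measured TCP pose, the force, the opening and the grip force at its end, in the units of the state.
- telemetry.sense(): the state, without advancing time (a new reading comes with each control period).
- grab_frame(name): name is "scene" or "top" or "wrist"; returns a dict with "color" (400x640x3 uint8, red, green, blue), "fovy" (degrees; the focal length in pixels is half the picture's height over the tangent of half this angle, whatever the lens; pixels are square), "cx", "cy" (the principal point, pixels), "R" (3x3) and "t" (3): a world point X has camera coordinates R X + t. Camera axes: x right, y down, z forward; pixel columns grow to the right and rows downward; lengths in mm; the calibration is good to about 2 mm. The wrist camera is an equidistant fisheye: a pixel r from the principal point sees the ray r / f radians off the axis. A picture is of the moment at which its call begins. There is no depth.
- sign_off(): hands the job in; it is judged then, once.
Trained networks look in the newest picture that a camera, given by its name, has taken for a name from the list of things; names that differ only in an ending like _2 or _b are one class to them, and where a whole thing is asked for, a point or a joint stands for the part that bears it (a point fixed in the world has none). Each returns a list of dicts, best first, with "conf" (0 to 1); they miss things now and then, are a little off and sometimes report something else, mostly with a low value. They report only what shows in the picture. A call takes as long as a camera call. They do not tell look-alikes from the thing itself.
- spot_in(camera, thing): "pixel" ([column, row] in pixels, amid what is visible of it).
- trace(camera, thing): "mask" (400x640 bool, what is visible of it) and "pixel" ([column, row] in pixels, amid what is visible of it).
The state is a dict: "t": time; "qpos": joint angles; "joint_vel": joint speeds; "tau": joint torques, N m; "tcp_pos": TCP position; "tcp_rot": TCP orientation; "force": force on the tool from outside, world axes, zero at the start; "ft_torque": the same for the moment, N m; "opening": finger opening in mm; "grip_force": force on a finger pad.
Only numpy, scipy, OpenCV 4.12 (cv2) and the standard library are available. Lean on these libraries where they do the work, as an engineer would, in place of code of your own. Each camera call takes 0.05 s, during which the arm holds its last target. There are 200 camera calls.

### The job

The engraver's vise with its clamped seal blank has fallen on its side. Stand it upright on the flat landing at the low end of the sloped rest, lengthwise to the rest, and let go; then push it up the slope from behind, without lifting it, until it presses firmly against the stop bar, and leave it resting there square to the bar. The stop bar is held only by friction: do not shift it, and leave the bottle, the tin and the gravers alone.

Things in the scene. Friction and masses are not known exactly. Their poses are not given: they have to be found in the camera images.
- vise: Wooden vise, 0.35-0.7 kg: dark block 110 long (x), 68 wide (y), 50 high (z), alike either way round; a pale square blank 40 x 40 fixed mid-top rises 60 more (110 mm over all). Origin: centre of the block's underside, z towards the blank. It starts lying on its +y side face: z level, roughly towards the robot, origin 34 mm above the bench, blank 14 mm clear of the bench.
- rest: Wooden sloped rest, fixed. Origin: on its upper surface, mid width, at the fold where the flat landing meets the slope, 12 mm above the bench; x level, towards uphill, y across, z up. The landing runs from x = -150 mm to 0. 110 wide, with a lip along each side 10 wide and 10 high: 90 mm between the lips. The low end is open.
- slope: The sloping part of the rest: same origin as the rest, its x runs up the slope (9 degrees), z is square to its surface (z = 0 is the surface). 225 mm long, with the same lips. Wood on wood: the vise stays where it is left.
- stop: Stop bar across the slope: dark wood, 24 thick, 88 wide, top 27.5 mm above the slope (steel strip and brass nuts for show). Origin: on the slope's surface, mid width, at the bar's downhill face; axes as the slope's. 130-180 mm up from the fold. Held by friction: slides uphill above about 18 N. Moving the vise up takes 2 to 9 N; a firm press is 5 to 12 N more.
- bottle: Bystander: small glass bottle with cork, 56 across, 110 high; origin at the centre of its base.
- tin: Bystander: round white seal-paste pot, 80 across, 28 high; origin at the centre of its base.
- graver_a: Bystander: graver lying on the bench, about 175 long, 16 wide, 14 high, along its x; origin near its middle, at bench height.
- graver_b: Bystander: the other graver, like the first.
There are look-alikes about, which are no part of the job. Several things look just like the vise: the one meant starts nearest to the robot's base.

How it is judged:
By the outcome, as a careful person would: the job done as asked, in the order asked, and still so for the second after the job is handed in, with the robot touching nothing.
It also fails if it takes over 72 s, if anything falls off the work surface, if the arm or the gripper's body presses on something with over 40 N, if the wrist force passes 120 N, or if a joint passes its speed limit or range.

## Working session

There is one attempt and no reset: what is moved stays moved. The work goes in short steps, Python scripts to look and compute and a shell command to move; the robot and the scene stay as the last step left them, time stands still between calls to the robot, and variables do not carry over. Pictures are saved under pics/ and viewed, at most 10 in all, crops included, and the job is handed in when it is done.

```bash
mkdir -p pics; ls
python3 - <<'E'
from rig import *
import cv2, pickle
s=telemetry.sense();print(s)
for c in ["scene","top"]:
    f=grab_frame(c);pickle.dump(f,open(f"{c}.pkl","wb"))
    cv2.imwrite(f"pics/{c}0.png",f["color"][:,:,::-1])
    print(c,f["fovy"],f["cx"],f["cy"],f["R"],f["t"])
    for n in ["vise","rest","slope","stop","bottle","tin","graver_a"]:
        print(n,[(d["pixel"],round(d["conf"],2)) for d in spot_in(c,n)])
E
```

```text
pics
{'t': 0.0, 'qpos': array([-1.35571664e+00,  3.08983400e-01,  1.63520553e+00, -1.34135967e-05,
        1.19968916e+00, -6.97203780e-02]), 'joint_vel': array([ 0.0001306 ,  0.00022741, -0.00089903,  0.00137324,  0.00041087,
       -0.00062325]), 'tau': array([ 1.16809733e-03, -4.15249944e+01, -2.76664978e+01, -9.82388042e-05,
        1.02895126e-02, -5.41878350e-06]), 'tcp_pos': array([ 175.39146496, -599.05803177,  244.05144833]), 'tcp_rot': array([-1.13924592e-03,  9.89877244e-01,  1.41921585e-01, -8.92100988e-05]), 'force': array([0.1740518 , 0.29185986, 0.03928193]), 'ft_torque': array([-0.03228268,  0.02867606, -0.01578819]), 'grip_force': 0.0, 'opening': 85.1998385061189}
scene 46.0418813967608 321.61989801067983 198.6948009772661 [[ 0.11513576  0.993255    0.01372067]
 [ 0.78906876 -0.08305899 -0.60866386]
 [-0.60341879  0.08090553 -0.79330956]] [ -55.99945622 -429.66381541 1841.32579811]
vise [([187.5, 270.4], 0.9), ([215.0, 210.4], 0.65)]
rest [([332.9, 204.8], 0.79)]
slope [([355.4, 196.8], 0.77), ([335.4, 201.8], 0.57)]
stop [([367.9, 193.2], 0.57)]
bottle [([291.1, 250.0], 0.76)]
tin [([410.8, 248.0], 0.68)]
graver_a [([429.0, 163.9], 0.51)]
top 43.813207428406095 320.8023407867352 198.06149075017504 [[-0.00832023 -0.99995478  0.00460484]
 [-0.98949735  0.00756847 -0.14435275]
 [ 0.14431138 -0.00575753 -0.98951558]] [ -12.85586705  624.35027411 1430.32329118]
vise [([446.2, 151.3], 0.91), ([431.5, 213.5], 0.75)]
rest [([305.6, 218.7], 0.94)]
slope [([280.2, 214.0], 0.72)]
stop [([269.7, 216.3], 0.9)]
bottle [([352.2, 153.1], 0.62)]
tin [([239.3, 150.7], 0.97), ([351.0, 155.4], 0.67)]
graver_a [([192.9, 260.7], 0.81), ([201.4, 263.5], 0.62)]
```

Run:
```python
import cv2
for c in ["scene","top"]:
    a=cv2.imread(f"pics/{c}0.png");cv2.imwrite(f"pics/{c}0b.png",cv2.resize(a[80:330,130:530],(800,500),interpolation=2))
```

```text
(no output)
```

View pics/scene0b.png

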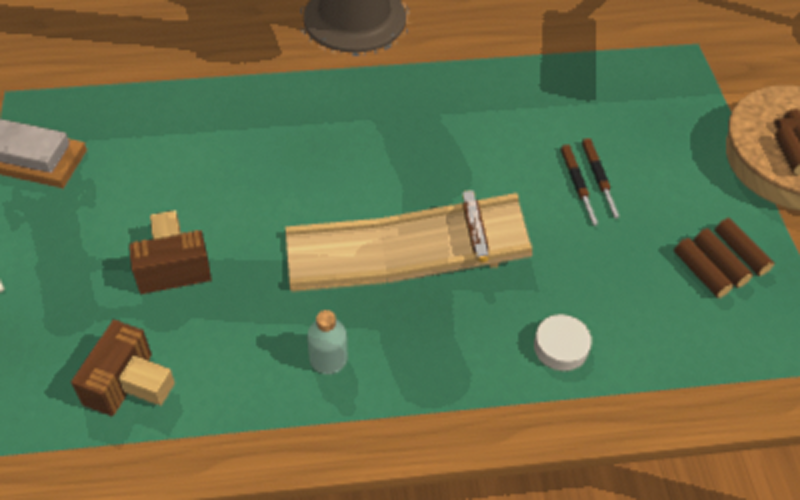

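View pics/top0b.png

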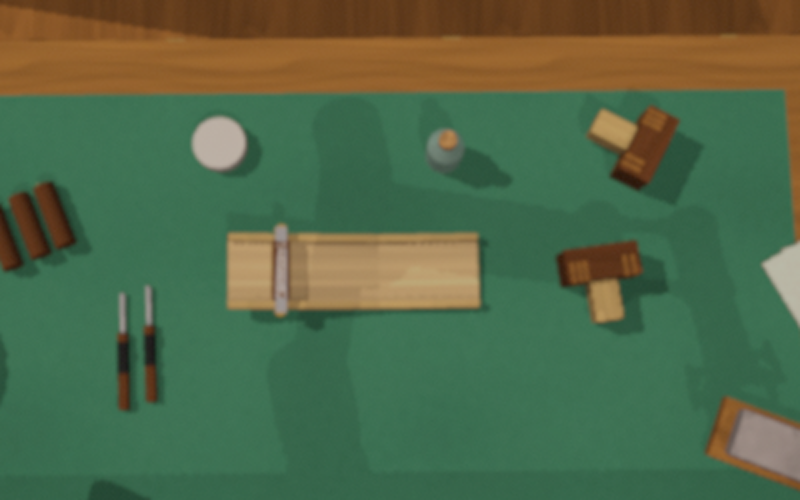

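The pictures show two toppled vises. One is at scene px (215,208), top px (431,213), with its blank towards the robot. The other is at scene px (187,268), top px (448,152), farther away and turned. The first is nearer the base and its blank points at the robot, as described, so I take that one. The rest runs along world y with uphill to +y, and the stop is at top px (270,216).

```bash
cat > h.py <<'E'
import numpy as np, cv2
from scipy.optimize import minimize
from scipy.spatial.transform import Rotation as Ro
def proj(f,X):
    c=np.asarray(X)@np.array(f["R"]).T+np.array(f["t"]); F=200/np.tan(np.radians(f["fovy"])/2)
    if f.get("fish"):
        r=np.hypot(c[:,0],c[:,1])+1e-9; k=F*np.arctan2(r,c[:,2])/r
        return np.c_[f["cx"]+c[:,0]*k,f["cy"]+c[:,1]*k]
    return np.c_[f["cx"]+F*c[:,0]/c[:,2],f["cy"]+F*c[:,1]/c[:,2]]
def ray(f,p):
    F=200/np.tan(np.radians(f["fovy"])/2);v=np.array([(p[0]-f["cx"])/F,(p[1]-f["cy"])/F,1.])
    if f.get("fish"):
        r=np.hypot(v[0],v[1])+1e-9; v=np.array([v[0]/r*np.sin(r),v[1]/r*np.sin(r),np.cos(r)])
    R=np.array(f["R"]);return -R.T@np.array(f["t"]),R.T@v
def at_z(f,p,z):
    o,d=ray(f,p);return o+d*(z-o[2])/d[2]
def box(a,b): return np.array([[x,y,z] for x in (a[0],b[0]) for y in (a[1],b[1]) for z in (a[2],b[2])],float)
VISE=[box((-55,-34,0),(55,34,50)),box((-20,-20,50),(20,20,110))]
c9,s9=np.cos(np.radians(9)),np.sin(np.radians(9))
def sl(P): P=np.asarray(P,float);return np.c_[P[:,0]*c9-P[:,2]*s9,P[:,1],P[:,0]*s9+P[:,2]*c9]
L=box((-150,-55,-12),(0,55,10)); S=sl(box((0,-55,0),(225,55,10))); S2=S.copy(); S2[:,2]=-12
REST=[np.r_[L],np.r_[S,S2]]
S4=4
def render(f,parts,T):
    m=np.zeros((400*S4,640*S4),np.uint8)
    for P in parts:
        p=(proj(f,T(P))+.5)*S4
        cv2.fillConvexPoly(m,cv2.convexHull(np.round(p).astype(np.int32)),1)
    return cv2.resize(m.astype(np.float32),(640,400),interpolation=cv2.INTER_AREA)
def fit(frames,masks,parts,Tf,x0,step):
    B=[cv2.GaussianBlur(m.astype(np.float32),(0,0),1) for m in masks]
    def cost(x): return sum(((cv2.GaussianBlur(render(f,parts,Tf(x)),(0,0),1)-b)**2).sum() for f,b in zip(frames,B))
    x0=np.array(x0,float);sim=np.vstack([x0]+[x0+np.eye(len(x0))[i]*step[i] for i in range(len(x0))])
    r=minimize(cost,x0,method="Nelder-Mead",options=dict(initial_simplex=sim,maxiter=150,xatol=.05,fatol=.2));return r.x,r.fun
def Trest(x): return lambda P: P@Ro.from_euler("z",x[2],degrees=True).as_matrix().T+[x[0],x[1],12]
# lying: y=-Z, z=(-cos,-sin), x=y x z ; yaw x[2]=0 -> x along +Y
BASE=np.array([[0,0,-1],[1,0,0],[0,-1,0]],float)
def Tlie(x): 
    M=Ro.from_euler("z",x[2],degrees=True).as_matrix()@BASE
    return lambda P: P@M.T+[x[0],x[1],34]
E
cat > m.py <<'E'
from h import *; from rig import *
fr={c:grab_frame(c) for c in("scene","top")}
def best(c,n,p):
    l=trace(c,n);return min(l,key=lambda d:np.hypot(*(np.array(d["pixel"])-p)))
tv=[best("scene","vise",(215,210)),best("top","vise",(431,213))]
tr=[best("scene","rest",(333,205)),best("top","rest",(306,218))]
ts=[best("scene","stop",(368,193)),best("top","stop",(270,216))]
fs=[fr["scene"],fr["top"]]
for t in tv+tr+ts: print(t["pixel"],t["conf"],t["mask"].sum())
x0=at_z(fs[1],tv[1]["pixel"],34);r0=at_z(fs[1],tr[1]["pixel"],12);print(x0,r0)
for idx in ([0,1],[0],[1]):
    print(idx,"vise",fit([fs[i] for i in idx],[tv[i]["mask"] for i in idx],VISE,Tlie,[x0[0]+25,x0[1],0],[10,10,8]),
     "rest",fit([fs[i] for i in idx],[tr[i]["mask"] for i in idx],REST,Trest,[r0[0],r0[1]-35,90],[10,10,4]))
for t,f in zip(ts,fs): print("stop",at_z(f,t["pixel"],12+24+25))
for n in("bottle","tin"): print(n,[at_z(fs[1],d["pixel"],40) for d in spot_in("top",n)][:2])
a=fr["top"]["color"][180:260,390:490,::-1];b=fr["scene"]["color"][160:300,150:270,::-1]
cv2.imwrite("pics/cand.png",np.hstack([cv2.resize(a,(400,320)),cv2.resize(b,(275,320))]))
E
python3 m.py
```

```text
[213.9, 207.4] 0.58 1158
[431.5, 215.2] 0.57 1074
[334.6, 206.0] 0.61 3871
[306.2, 216.6] 0.87 4739
[365.4, 190.5] 0.71 269
[269.5, 218.1] 0.78 345
[ 571.77870004 -347.148747     34.        ] [572.88742095  26.50297081  12.        ]
[0, 1] vise (array([ 606.3267174 , -335.24159143,    7.42284199]), np.float64(14.210567474365234)) rest (array([574.31106066, -12.04521067,  90.91436291]), np.float64(231.60488891601562))
[0] vise (array([ 605.47840451, -336.53827548,    7.16436492]), np.float64(4.805737018585205)) rest (array([571.46212274, -13.42519884,  92.62397484]), np.float64(115.90029907226562))
[1] vise (array([ 606.34588652, -334.1673915 ,    7.92377979]), np.float64(5.75881814956665)) rest (array([575.52183753, -10.41685303,  90.46653263]), np.float64(45.937538146972656))
stop [572.6400445  125.64929923  61.        ]
stop [564.02502383 132.36917958  61.        ]
bottle [array([ 758.38893078, -107.09335067,   40.        ])]
tin [array([776.90448915, 230.86000865,  40.        ])]
```

View pics/cand.png

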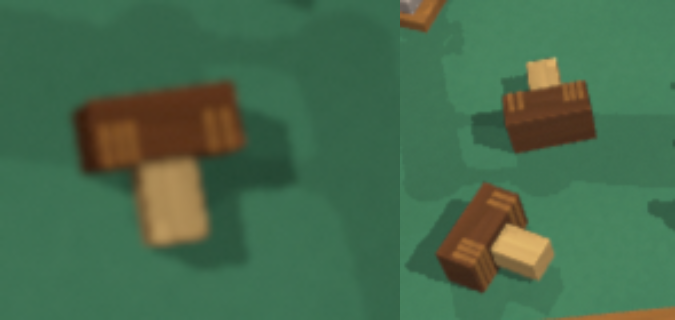

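Crop: the vise to take has its block's upper face at about (160,130) in the left half and its pale blank below, pointing to the robot. The fit is good. Next I work out the approach, tilted 45° forward.

```bash
cat > plan.py <<'E'
from h import *; from rig import *
def frame(yaw,tilt): # yaw = heading (deg) of tool x when pointing down; tilt>0: fingers point forward
    a=np.radians(yaw);h=np.array([np.cos(a),np.sin(a),0]);t=np.radians(tilt)
    z=np.sin(t)*h-np.cos(t)*np.array([0,0,1]);y=np.array([h[1],-h[0],0]);return np.c_[np.cross(y,z),y,z]
def cur():
    s=telemetry.sense();q=s["tcp_rot"];return np.array(s["tcp_pos"]),Ro.from_quat([q[1],q[2],q[3],q[0]]).as_matrix(),s
def go(P,R):
    p,R0,s=cur();rv=np.degrees(Ro.from_matrix(R0.T@R).as_rotvec());d=np.array(P)-p
    print("rot",rv.round(2),np.linalg.norm(rv).round(1),"shift old axes",(R0.T@d).round(1),"shift new axes",(R.T@d).round(1),np.linalg.norm(d).round(1))
E
python3 - <<'E'
from plan import *
R=frame(7.4,45);g=np.array([528.9,-345.3,34.]);print(R[:,2]);go(g-93*R[:,2],R)
E
```

```text
[ 0.7012174   0.09107224 -0.70710678]
rot [-3.5  44.91  8.45] 45.8 shift old axes [ 345.7 -155.2  145.5] shift new axes [ 121.6 -206.9  327.3] 405.9
```

```bash
python3 -m handwheel '0 0 0 0 -0.7 8.98 1.69;0 0 0 0 -0.7 8.98 1.69;0 0 0 0 -0.7 8.98 1.69;0 0 0 0 -0.7 8.98 1.69;0 0 0 0 -0.7 8.98 1.69' 60 && python3 -m handwheel '0 0.0152 -0.0259 0.0409 0 0 0;0 0.0152 -0.0259 0.0409 0 0 0;0 0.0152 -0.0259 0.0409 0 0 0;0 0.0152 -0.0259 0.0409 0 0 0;0 0.0152 -0.0259 0.0409 0 0 0;0 0.0152 -0.0259 0.0409 0 0 0;0 0.0152 -0.0259 0.0409 0 0 0;0 0.0152 -0.0259 0.0409 0 0 0;0 0 0 0 0 0 0;0 0 0 0 0 0 0'
python3 - <<'E'
from plan import *
R=frame(7.4,45);g=np.array([528.9,-345.3,34.]);go(g-93*R[:,2],R)
f=grab_frame("wrist");f["fish"]=1
print([(d["pixel"],d["conf"]) for d in spot_in("wrist","vise")])
im=f["color"][:,:,::-1].copy()
for P in VISE:
    for q in proj(f,Tlie([606.3,-335.2,7.4])(P)): cv2.circle(im,tuple(int(v) for v in q),3,(0,0,255),1)
cv2.imwrite("pics/w1.png",im)
E
```

```text
t: 1.92
tcp_pos: [175.1, -600.6, 246.1]
tcp_rot: [-0.024, 0.921, 0.059, 0.384]
force: [-0.0, 0.4, -0.5]
opening: 85.1
grip_force: 0.0
t: 3.18
tcp_pos: [463.7, -354.0, 100.1]
tcp_rot: [-0.024, 0.922, 0.06, 0.382]
force: [-0.7, 0.3, -0.0]
opening: 85.3
grip_force: 0.0
rot [0.03 0.01 0.05] 0.1 shift old axes [-0.3 -0.2  0.2] shift new axes [-0.3 -0.2  0.2] 0.4
[([316.5, 158.9], 0.88), ([387.2, 31.2], 0.77)]
```

View pics/w1.png

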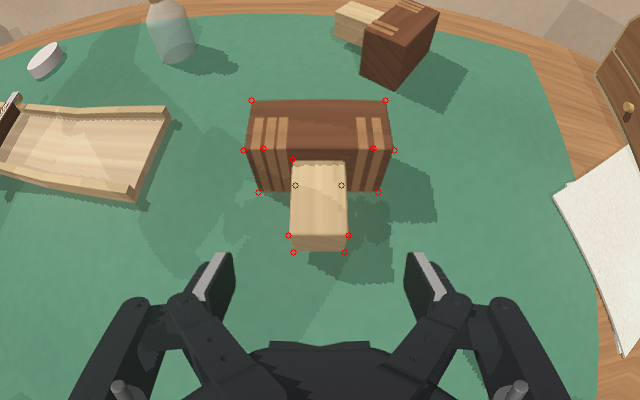

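Wrist picture: the projected model corners sit on the vise, with the block at (245–395, 100–192) and the blank at (290–347, 160–252). The blank is centred between the fingers, so I advance and grip.

```bash
python3 -m handwheel '0 0 0 0.033 0 0 0;0 0 0 0.033 0 0 0;0 0 0 0.02 0 0 0;0 0 0 0.012 0 0 0;0 0 0 0 0 0 0' 90 && python3 -m handwheel '1 0 0 0 0 0 0;1 0 0 0 0 0 0;1 0 0 0 0 0 0;1 0 0 0 0 0 0;1 0 0 0 0 0 0;1 0 0 0 0 0 0;1 0 0 0 0 0 0;1 0 0 0 0 0 0' 90
```

```text
t: 3.9
tcp_pos: [532.1, -345.3, 30.5]
tcp_rot: [-0.024, 0.922, 0.059, 0.382]
force: [0.3, -0.4, -0.7]
opening: 85.1
grip_force: 0.0
t: 4.9
tcp_pos: [532.1, -344.9, 31.3]
tcp_rot: [-0.024, 0.922, 0.06, 0.382]
force: [-5.1, 0.8, 6.1]
opening: 39.1
grip_force: 86.0
```

```bash
python3 -m handwheel '1 0.014 0 -0.014 0 0 0;1 0.028 0 -0.028 0 0 0;1 0.028 0 -0.028 0 0 0;1 0.028 0 -0.028 0 0 0;1 0.014 0 -0.014 0 0 0;1 0 0 0 0 0 0;1 0 0 0 0 0 0'
cat > m2.py <<'E'
from h import *; from rig import *
fs=[];ms=[];st=[]
for c,p,q in(("scene",(333,205),(368,193)),("top",(306,218),(270,216))):
    f=grab_frame(c);fs.append(f)
    b=lambda n,p:min(trace(c,n),key=lambda d:np.hypot(*(np.array(d["pixel"])-p)))["mask"]
    s=b("stop",q);ms.append(b("rest",p)|s);st.append(s)
def mk(x): return [*REST,sl(box((x,-44,0),(x+24,44,27.5)))]
def T3(x): return Trest(x)
import h
def fitS(idx):
    B=[cv2.GaussianBlur(ms[i].astype(np.float32),(0,0),1) for i in idx];D=[cv2.GaussianBlur(st[i].astype(np.float32),(0,0),1) for i in idx]
    def cost(x):
        e=0
        for k,i in enumerate(idx):
            e+=((cv2.GaussianBlur(render(fs[i],mk(x[3]),Trest(x)),(0,0),1)-B[k])**2).sum()
            e+=((cv2.GaussianBlur(render(fs[i],mk(x[3])[2:],Trest(x)),(0,0),1)-D[k])**2).sum()
        return e
    x0=np.array([575.,-11,90.5,135]);sim=np.vstack([x0]+[x0+d for d in np.diag([6,6,3,10])])
    r=minimize(cost,x0,method="Nelder-Mead",options=dict(initial_simplex=sim,maxiter=200,xatol=.05,fatol=.2));print(idx,r.x.round(2),r.fun)
for i in([0,1],[0],[1]):fitS(i)
f=grab_frame("wrist");cv2.imwrite("pics/w2.png",f["color"][:,:,::-1])
f=fs[1];im=f["color"][:,:,::-1].copy()
cs,_=cv2.findContours(ms[1].astype(np.uint8),0,2);cv2.drawContours(im,cs,-1,(0,0,255),1)
cv2.imwrite("pics/t2.png",cv2.resize(im[150:280,220:420],(800,520)))
E
python3 m2.py
```

```text
t: 5.78
tcp_pos: [530.9, -343.1, 186.1]
tcp_rot: [-0.026, 0.923, 0.06, 0.38]
force: [-0.2, -0.1, -6.8]
opening: 39.5
grip_force: 88.0
[0, 1] [574.26 -12.    90.71 137.48] 324.3294982910156
[0] [571.   -13.17  92.76 138.13] 133.51217651367188
[1] [574.74 -10.94  89.89 136.76] 101.79743957519531
```

View pics/t2.png

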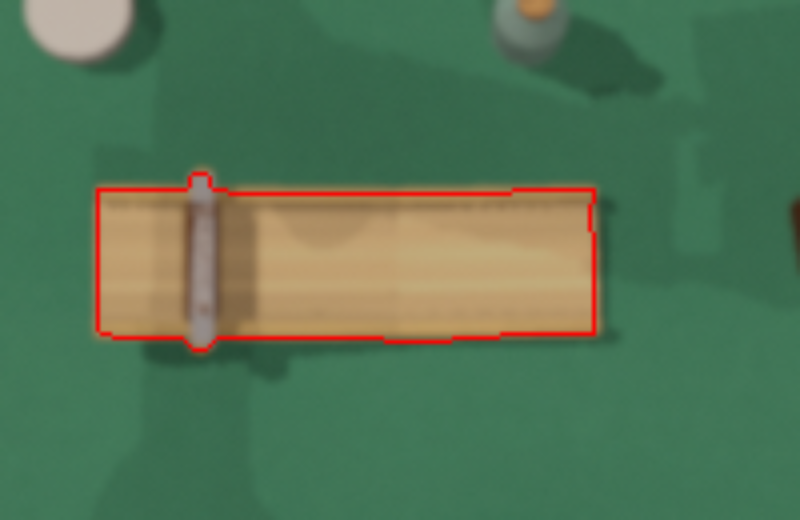

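Top picture: the rest mask outline is tight, with the stop bar at crop (200,262) and the low end at the right. Now I turn the vise upright in the air. First the target.

```bash
cat > tgt.py <<'E'
from plan import *
q=[-0.024,0.922,0.06,0.382];Rg=Ro.from_quat([q[1],q[2],q[3],q[0]]).as_matrix();pg=np.array([532.1,-344.9,31.3])
Rv=Ro.from_euler("z",7.4,degrees=True).as_matrix()@BASE;pv=np.array([606.3,-335.2,34])
A=Rv.T@Rg; a=Rv.T@(pg-pv)   # tool in vise
YAW=90.6;O=np.array([574.3,-11.5,12.])
def target(x,up,yaw=YAW):
    u=np.array([np.cos(np.radians(YAW)),np.sin(np.radians(YAW)),0]);V=Ro.from_euler("z",yaw,degrees=True).as_matrix()
    return O+u*x+[0,0,up]+V@a, V@A
E
python3 - <<'E'
from tgt import *
print(a); P,R=target(-80,60);print(P,R[:,2]);go(P,R)
E
```

```text
[-6.25770091e-02  2.70000000e+00  7.48313175e+01]
[572.43854606 -91.58646094 146.83131754] [-0.70700458 -0.00841199 -0.70715894]
rot [-6.000e-02 -8.982e+01  7.450e+00] 90.1 shift old axes [  22.1 -245.3   80.7] shift new axes [  59.9 -252.2   -1.6] 259.2
```

```bash
python3 -m handwheel '1 0 0 0 0 -9.98 0.83;1 0 0 0 0 -9.98 0.83;1 0 0 0 0 -9.98 0.83;1 0 0 0 0 -9.98 0.83;1 0 0 0 0 -9.98 0.83;1 0 0 0 0 -9.98 0.83;1 0 0 0 0 -9.98 0.83;1 0 0 0 0 -9.98 0.83;1 0 0 0 0 -9.98 0.83;1 0 0 0 0 0 0'
python3 - <<'E'
from tgt import *
P,R=target(-80,60);go(P,R);print(cur()[2]["qpos"].round(2))
E
```

```text
t: 7.38
tcp_pos: [533.7, -339.1, 180.8]
tcp_rot: [-0.006, 0.935, 0.015, -0.355]
force: [-0.2, 1.4, -7.4]
opening: 39.3
grip_force: 87.8
rot [-0.4  -3.46  1.35] 3.7 shift old axes [  59.5 -245.7   -0.3] shift new axes [  53.5 -247.    -5.5] 252.8
[-0.49  0.79  1.2  -0.32  1.81  1.08]
```

```bash
python3 -m handwheel '1 0 0 0 -0.4 -3.4 1.3;1 0.0089 -0.0412 -0.0009 0 0 0;1 0.0089 -0.0412 -0.0009 0 0 0;1 0.0089 -0.0412 -0.0009 0 0 0;1 0.0089 -0.0412 -0.0009 0 0 0;1 0.0089 -0.0412 -0.0009 0 0 0;1 0.0089 -0.0412 -0.0009 0 0 0;1 0 0 0 0 0 0;1 0 0 0 0 0 0'
python3 - <<'E'
from tgt import *
P,R=target(-80,60);go(P,R)
p,Rt,s=cur()
# vise pose from tool, then fit with top+scene masks
fs=[grab_frame(c) for c in("scene","top")];
Rv0=Rt@A.T;pv0=p-Rv0@a;print("pred",pv0.round(1),Ro.from_matrix(Rv0).as_euler("ZYX",degrees=True).round(1))
for f,c in zip(fs,("scene","top")):
    im=f["color"][:,:,::-1].copy();u=proj(f,[pv0])[0].astype(int)
    for B in VISE:
        for q in proj(f,B@Rv0.T+pv0): cv2.circle(im,tuple(int(v) for v in q),1,(0,0,255),-1)
    y,x=max(u[1]-60,0),u[0]-70;cv2.imwrite(f"pics/{c}3.png",cv2.resize(im[y:y+120,x:x+140],None,fx=2.8,fy=2.8))
cv2.imwrite("pics/st3.png",np.hstack([cv2.imread("pics/scene3.png"),cv2.imread("pics/top3.png")]))
f=grab_frame("wrist");f["fish"]=1
im=f["color"][:,:,::-1].copy()
for B in VISE:
    for q in proj(f,B@Rv0.T+pv0): cv2.circle(im,tuple(int(v) for v in q),3,(0,0,255),1)
x=Trest([574.3,-11.5,90.6])
for q in proj(f,x(np.array([[-150,-45,0],[-150,45,0],[-150,55,10],[-150,-55,10],[0,-45,0],[0,45,0],[-150,-45,10],[-150,45,10]]))): cv2.circle(im,tuple(int(v) for v in q),3,(255,0,0),1)
cv2.imwrite("pics/w3.png",im)
E
```

```text
t: 8.5
tcp_pos: [572.0, -94.6, 153.4]
tcp_rot: [0.005, 0.925, 0.004, -0.379]
force: [0.6, 0.4, -5.5]
opening: 38.9
grip_force: 88.7
rot [ 0.26 -0.46 -0.33] 0.6 shift old axes [ 4.9 -3.1  4.3] shift new axes [ 5.  -3.   4.3] 7.3
pred [575.3 -95.1  78.6] [90.6  0.4 -0.5]
```

View pics/st3.png

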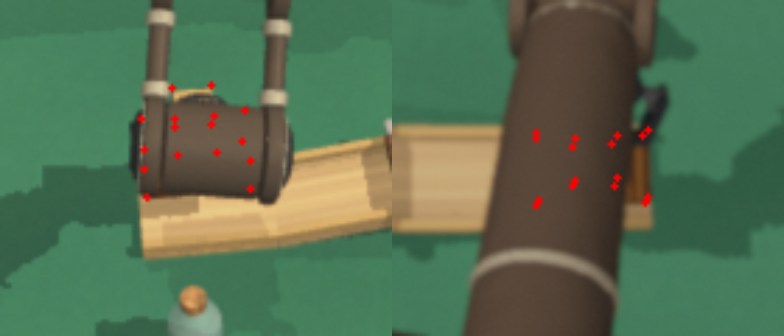

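View pics/w3.png

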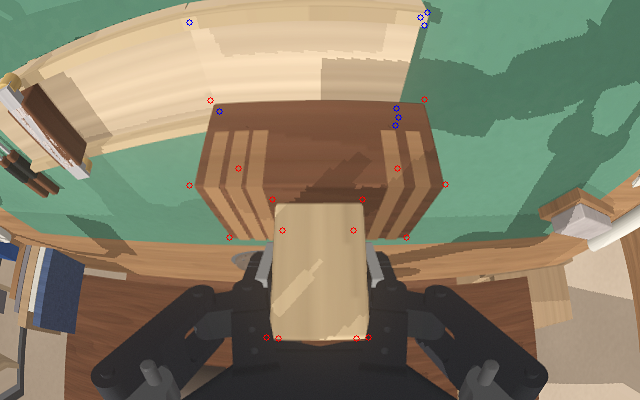

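Wrist picture: the upright vise is in the jaws, and its model corners coincide with the block top (190–445, 100–238). The landing's low end is around (425,12)–(400,105), where predicted. I check the rest's sideways position numerically against its mask.

Run:
```python
from tgt import *
f=grab_frame("wrist");f["fish"]=1
for n in("rest","slope"):
  for d in trace("wrist",n)[:2]:
    m=d["mask"];print(n,d["conf"],m.sum())
    if n=="rest":
      for c in range(120,440,40):
        r=np.where(m[:,c])[0];print(c,(r.min(),r.max()) if len(r) else None)
      for r_ in (2,10,20,40,70,95):
        r=np.where(m[r_])[0];print("row",r_,(r.min(),r.max()) if len(r) else None)
T=Trest([574.3,-11.5,90.6])
for y,z in((55,10),(45,10),(45,0),(-55,10),(-45,0)):
  X=np.array([[x,y,z] for x in(-150,-130,-100,-60,-20,0)],float);print(y,z,proj(f,T(X)).round(0).tolist())
print("slope far lip",proj(f,T(sl([[x,-55,10] for x in(20,60,100)]))).round(0).tolist(),"robot lip",proj(f,T(sl([[x,55,10] for x in(20,60,100,130)]))).round(0).tolist())
```

```text
rest 0.77 45754
120 (np.int64(24), np.int64(149))
160 (np.int64(10), np.int64(140))
200 (np.int64(0), np.int64(131))
240 (np.int64(0), np.int64(100))
280 (np.int64(0), np.int64(98))
320 (np.int64(0), np.int64(99))
360 (np.int64(0), np.int64(99))
400 (np.int64(0), np.int64(95))
row 2 (np.int64(192), np.int64(421))
row 10 (np.int64(158), np.int64(426))
row 20 (np.int64(128), np.int64(426))
row 40 (np.int64(77), np.int64(415))
row 70 (np.int64(14), np.int64(407))
row 95 (np.int64(0), np.int64(400))
slope 0.7 23806
55 10 [[396.0, 125.0], [373.0, 125.0], [337.0, 124.0], [289.0, 125.0], [243.0, 126.0], [220.0, 127.0]]
45 10 [[398.0, 118.0], [375.0, 117.0], [338.0, 116.0], [288.0, 117.0], [240.0, 119.0], [217.0, 120.0]]
45 0 [[396.0, 109.0], [373.0, 108.0], [337.0, 108.0], [289.0, 108.0], [242.0, 110.0], [220.0, 111.0]]
-55 10 [[428.0, 12.0], [396.0, 9.0], [345.0, 6.0], [276.0, 7.0], [210.0, 13.0], [180.0, 18.0]]
-45 0 [[421.0, 17.0], [391.0, 14.0], [343.0, 12.0], [279.0, 13.0], [217.0, 18.0], [189.0, 23.0]]
slope far lip [[153.0, 25.0], [101.0, 43.0], [58.0, 61.0]] robot lip [[200.0, 131.0], [159.0, 140.0], [123.0, 148.0], [99.0, 154.0]]
```

Run:
```python
from tgt import *
f=grab_frame("wrist");f["fish"]=1
R_=np.array(f["R"]);print("cam",(-R_.T@np.array(f["t"])).round(0),"axis",R_[2].round(2))
m=max(trace("wrist","rest"),key=lambda d:d["conf"])["mask"]
W=np.ones((400,640),bool);W[96:,175:]=0;W[160:]=0;W[60:,:110]=0   # keep clear of vise, fingers, stop
b=cv2.GaussianBlur(m.astype(np.float32),(0,0),1)
def dens(P): # dense box edges so the fisheye bends right
    h=[P[i]*(1-t)+P[j]*t for i in range(len(P)) for j in range(i) for t in np.linspace(0,1,9)];return np.array(h)
PARTS=[dens(p) for p in REST]
def rend(x):
    im=np.zeros((400,640),np.uint8)
    for P in PARTS:
        p=Trest(x)(P);c=p@R_.T+np.array(f["t"]);p=proj(f,p[c[:,2]>5])
        cv2.fillPoly(im,[cv2.convexHull(np.round(p*16).astype(np.int32))],1,shift=4)
    return im
def cost(x): return (((cv2.GaussianBlur(rend(x).astype(np.float32),(0,0),1)-b)**2)[W]).sum()
x0=np.array([574.3,-11.5,90.6])
print(cost(x0))
for s in(6,-6):
    r=minimize(cost,x0,method="Nelder-Mead",options=dict(initial_simplex=np.vstack([x0]+[x0+d for d in np.diag([s,s,s/2])]),maxiter=120));print(r.x.round(2),r.fun)
```

```text
cam [718. -93. 189.] axis [-0.89 -0.01 -0.45]
1330.8462
[572.89  -8.63  93.29] 547.3011474609375
[572.74  -8.55  93.08] 546.7343139648438
```

Run:
```python
from h import *; import pickle
from scipy.optimize import least_squares
F={c:pickle.load(open(c+".pkl","rb")) for c in("top","scene")}
def edge(f,side,xs):
    w=f["color"].astype(float);w=cv2.GaussianBlur(w[:,:,0]-w[:,:,1],(0,0),.8)
    out=[]
    T=Trest([574.3,-11.5,90.6])
    for x in xs:
        P=[[x,side*55,10]] if x<0 else sl([[x,side*55,10]])
        u=proj(f,T(np.array(P,float)))[0];c=int(round(u[0]));r0=int(round(u[1]))
        seg=w[r0-6:r0+6,c]; d=seg[1:]-seg[:-1];k=np.argmax(d)  # green above ->wood below
        kk=np.clip(np.arange(k-2,k+3),0,10);wt=np.maximum(d[kk],0);out.append((c,r0-6+.5+(kk*wt).sum()/wt.sum(),x))
    return out
obs=[]
for c,s,xs in(("top",-1,[-140,-120,-100,-80,-60,-40,-20,20,40,60,80,100,180,200,215]),("scene",1,[-140,-120,-100,-80,-60,-40,-20,20,40,60,80,100,180,200,215])):
    e=edge(F[c],s,xs);obs.append((c,s,e))
def res(p,which):
    o=[]
    T=Trest([p[0],-11.5,p[1]])
    for c,s,e in obs:
        if c not in which: continue
        g=np.linspace(-150,222,400);P=np.array([[x,s*55,10.] if x<0 else sl([[x,s*55,10]])[0] for x in g]);u=proj(F[c],T(P))
        k=np.argsort(u[:,0])
        o+=[np.interp(a,u[k,0],u[k,1])-b for a,b,_ in e]
    return np.array(o)
for wch in(("top",),("scene",),("top","scene")):
    r=least_squares(res,[574,90.6],args=(wch,),loss="soft_l1",f_scale=.5,x_scale=[1,.2]);print(wch,r.x.round(2),r.fun.round(1))
```

```text
('top',) [578.12  90.35] [ 0.   0.1 -0.   0.1  0.1 -0.1 -0.  -0.1 -0.1 -0.2 -0.2  0.2  0.1  0.1
  0. ]
('scene',) [574.34  90.36] [ 0.  -0.1  0.  -0.   0.  -0.   0.   0.  -0.  -0.   0.   0.  -0.  -0.
  0. ]
('top', 'scene') [576.95  90.37] [0.4 0.5 0.4 0.5 0.5 0.3 0.3 0.3 0.3 0.2 0.2 0.6 0.5 0.5 0.4 0.7 0.6 0.7
 0.6 0.7 0.6 0.6 0.7 0.6 0.6 0.7 0.7 0.6 0.6 0.7]
```

Both cameras' lip edges agree on a rest yaw of 90.36° and centre x≈576. I update, lower, and set down.

```bash
sed -i 's/^YAW=.*/YAW=90.4;O=np.array([575.8,-11.5,12.])/' tgt.py
python3 - <<'E'
from tgt import *
P,R=target(-80,10);print(R.T@[0,0,1]);go(P,R)
E
```

```text
[-7.07054603e-01 -1.58156594e-04 -7.07158938e-01]
rot [ 0.37 -0.16 -0.2 ] 0.5 shift old axes [40.5 -3.5 37.3] shift new axes [40.6 -3.1 37.2] 55.2
```

```bash
python3 -m handwheel '1 0 0 0 0.4 -0.2 -0.2;1 0.0135 -0.001 0.0125 0 0 0;1 0.0135 -0.001 0.0125 0 0 0;1 0.0135 -0.001 0.0125 0 0 0;1 0 0 0 0 0 0;1 0 0 0 0 0 0' && python3 -m handwheel '1 0.0022 0 0.0022 0 0 0;1 0.0022 0 0.0022 0 0 0;1 0 0 0 0 0 0'
python3 - <<'E'
from tgt import *
P,R=target(-80,0);go(P,R)
p,Rt,s=cur();Rv0=Rt@A.T;print((p-Rv0@a).round(1),Ro.from_matrix(Rv0).as_euler("ZYX",degrees=True).round(1))
E
```

```text
t: 9.65
tcp_pos: [573.3, -91.1, 96.6]
tcp_rot: [0.002, 0.924, 0.004, -0.384]
force: [0.5, 0.4, -5.9]
opening: 39.0
grip_force: 88.6
t: 10.02
tcp_pos: [573.3, -91.1, 90.5]
tcp_rot: [0.002, 0.924, 0.004, -0.383]
force: [-0.7, -0.8, -6.1]
opening: 39.0
grip_force: 88.6
rot [0.01 0.06 0.03] 0.1 shift old axes [2.9 0.4 2.4] shift new axes [2.9 0.4 2.4] 3.7
[575.9 -91.   15.7] [90.4 -0.   0.1]
```

```bash
python3 -m handwheel '1 0.001 0 0.001 0 0 0;1 0.001 0 0.001 0 0 0;1 0 0 0 0 0 0' ; python3 -m handwheel '1 0.0006 0 0.0006 0 0 0;1 0 0 0 0 0 0'
```

```text
t: 10.4
tcp_pos: [573.5, -91.1, 88.4]
tcp_rot: [0.002, 0.924, 0.004, -0.383]
force: [-0.3, 0.7, -2.6]
opening: 39.1
grip_force: 89.1
t: 10.65
tcp_pos: [573.5, -91.1, 88.4]
tcp_rot: [0.002, 0.924, 0.004, -0.383]
force: [-0.4, 2.9, 3.7]
opening: 38.7
grip_force: 89.4
```

Contact on the landing. Release and back off along the tool axis.

```bash
python3 -m handwheel '0.6 0 0 0 0 0 0;0.3 0 0 0 0 0 0;0 0 0 0 0 0 0;0 0 0 0 0 0 0;0 0 0 0 0 0 0;0 0 0 -0.015 0 0 0;0 0 0 -0.04 0 0 0;0 0 0 -0.04 0 0 0;0 0 0 -0.03 0 0 0;0 0 0 0 0 0 0'
python3 - <<'E'
from tgt import *
f=grab_frame("wrist");f["fish"]=1;R_=np.array(f["R"])
m=max(trace("wrist","vise"),key=lambda d:d["mask"].sum());print(m["conf"],m["pixel"],m["mask"].sum())
def dens(P): return np.array([P[i]*(1-t)+P[j]*t for i in range(len(P)) for j in range(i) for t in np.linspace(0,1,9)])
import h;Tu=lambda x:(lambda P:P@Ro.from_euler("z",x[2],degrees=True).as_matrix().T+[x[0],x[1],12])
print(fit([f],[m["mask"]],[dens(p) for p in VISE],Tu,[575.9,-91,90.4],[5,5,3]))
im=f["color"][:,:,::-1].copy()
for B in VISE:
    for q in proj(f,Tu([575.9,-91,90.4])(B)): cv2.circle(im,tuple(int(v) for v in q),3,(0,0,255),1)
cv2.imwrite("pics/w4.png",im)
E
```

```text
t: 11.9
tcp_pos: [664.6, -90.5, 178.0]
tcp_rot: [0.002, 0.925, 0.004, -0.38]
force: [0.3, -0.5, -0.2]
opening: 85.2
grip_force: 0.0
0.88 [319.1, 152.8] 13056
(array([572.91659499, -90.87973605,  90.55752209]), np.float64(49.212554931640625))
```

View pics/w4.png

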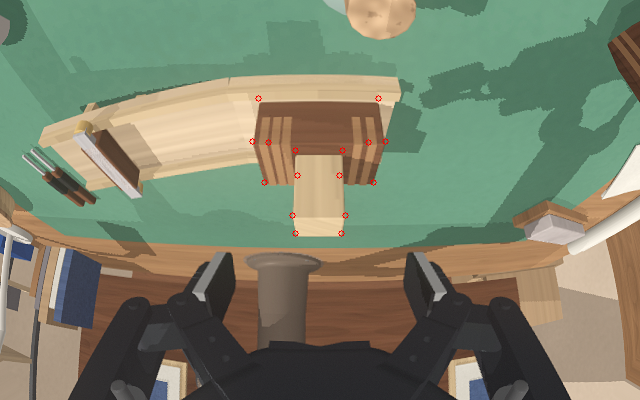

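Wrist picture: the vise stands upright and free on the landing between the lips, its block at (255–383, 100–185), beside the projected corners. Next I go behind it.

```bash
python3 -m handwheel '0.65 -0.042 0 -0.042 0 0 0;0.65 -0.028 0 -0.028 0 0 0;0.65 0 0.06 0 0 0 0;0.65 0 0.05 0 0 0 0;0.65 0 0.02 0 0 0 0;0.65 0 0 0 0 0 0' 60
python3 - <<'E'
from tgt import *
go([575.5,-215,160],frame(90.4,12))
E
```

```text
t: 12.75
tcp_pos: [662.0, -221.4, 272.6]
tcp_rot: [0.0, 0.923, 0.003, -0.384]
force: [0.7, 0.4, -0.4]
opening: 29.7
grip_force: 0.0
rot [-26.69  44.5  -89.23] 103.2 shift old axes [ 19.   -6.8 140.8] shift new axes [-16.5 -86.5 111.6] 142.2
```

```bash
python3 -m handwheel '0.65 0 0 0 -2.43 4.05 -8.11;0.65 0 0 0 -2.43 4.05 -8.11;0.65 0 0 0 -2.43 4.05 -8.11;0.65 0 0 0 -2.43 4.05 -8.11;0.65 0 0 0 -2.43 4.05 -8.11;0.65 0 0 0 -2.43 4.05 -8.11;0.65 0 0 0 -2.43 4.05 -8.11;0.65 0 0 0 -2.43 4.05 -8.11;0.65 0 0 0 -2.43 4.05 -8.11;0.65 0 0 0 -2.43 4.05 -8.11;0.65 0 0 0 -2.43 4.05 -8.11;0.65 0 0 0 0 0 0'
python3 - <<'E'
from tgt import *
go([575.5,-190,80],frame(90.4,12))
E
```

```text
t: 14.25
tcp_pos: [662.2, -218.9, 273.5]
tcp_rot: [-0.074, 0.7, 0.706, 0.074]
force: [-0.7, -0.5, -0.0]
opening: 30.3
grip_force: 0.0
rot [ 0.06 -0.01  0.06] 0.1 shift old axes [-11.3 -86.7 195.3] shift new axes [-11.4 -86.5 195.4] 214.0
```

```bash
python3 -m handwheel '0.65 0 -0.043 0.01 0 0 0;0.65 -0.003 -0.043 0.045 0 0 0;0.65 -0.003 0 0.05 0 0 0;0.65 -0.003 0 0.05 0 0 0;0.65 -0.002 0 0.04 0 0 0;0.65 0 0 0 0 0 0'
python3 - <<'E'
from tgt import *
R=frame(90.4,12);go([575.5,-175,36],R);f=grab_frame("wrist");f["fish"]=1
m=max(trace("wrist","vise"),key=lambda d:d["mask"].sum());print(m["conf"],m["pixel"],m["mask"].sum())
u=np.array([-.007,1,0]);print("uphill dir in tool",R.T@[0,1,0],"slope dir",R.T@[0,c9,s9])
im=f["color"][:,:,::-1].copy();T=Trest([575.8,-11.5,90.4])
for X in([-150,45,0],[-150,-45,0],[-150,55,10],[-150,-55,10],[0,45,0],[0,-45,0]):
    q=proj(f,T(np.array([X],float)))[0];cv2.circle(im,tuple(int(v) for v in q),3,(255,0,0),1)
for q in proj(f,T(sl([[137,44,27.5],[137,-44,27.5],[137,44,0],[137,-44,0]]))): cv2.circle(im,tuple(int(v) for v in q),3,(255,0,255),1)
V=lambda P:P@Ro.from_euler("z",90.4,degrees=True).as_matrix().T+[574.5,-91,12]
for B in VISE:
    for q in proj(f,V(B)): cv2.circle(im,tuple(int(v) for v in q),3,(0,0,255),1)
cv2.imwrite("pics/w5.png",im)
E
```

```text
t: 15.0
tcp_pos: [574.5, -187.8, 76.9]
tcp_rot: [-0.077, 0.7, 0.707, 0.073]
force: [0.3, 0.2, 0.4]
opening: 29.9
grip_force: 0.0
rot [-0.35 -0.18  0.13] 0.4 shift old axes [ 3.9  1.3 42.7] shift new axes [ 4.   1.1 42.7] 42.9
0.96 [323.5, 93.4] 23257
uphill dir in tool [0.97812376 0.00698126 0.20790662] slope dir [0.99860599 0.00689531 0.05233095]
```

View pics/w5.png

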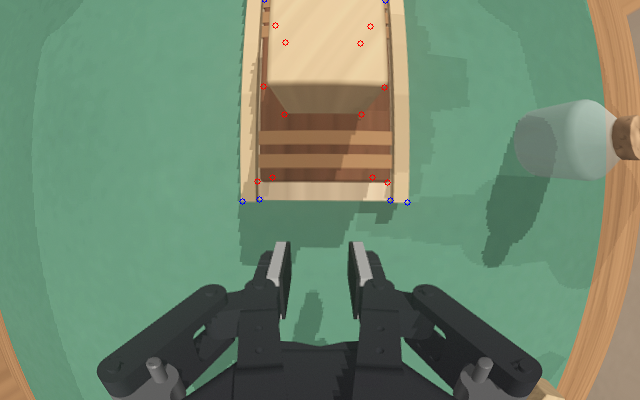

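Wrist picture: the rest's low-end corners fall on the predicted points, (242–407, 201). The block's rear edge is at row ~182, centred at col ~324, and the fingers are just behind it. I lower and begin the push.

```bash
python3 -m handwheel '0.65 0.002 0.001 0.022 0.2 -0.1 0;0.65 0.002 0.001 0.020 -0.5 0 0;0.65 0 0 0 0 0 0' && python3 -m handwheel '0.65 0.00489 0 0.00104 0 0 0;0.65 0.00489 0 0.00104 0 0 0;0.65 0.00293 0 0.00062 0 0 0;0.65 0.00293 0 0.00062 0 0 0;0.65 0.00293 0 0.00062 0 0 0;0.65 0.00293 0 0.00062 0 0 0;0.65 0 0 0 0 0 0'
python3 - <<'E'
from tgt import *
go([575.8,-100,36],frame(90.4,12))
E
```

```text
t: 15.48
tcp_pos: [578.5, -178.0, 39.4]
tcp_rot: [-0.071, 0.7, 0.707, 0.075]
force: [-0.4, -0.1, -0.3]
opening: 29.6
grip_force: 0.0
t: 16.35
tcp_pos: [579.7, -157.7, 40.5]
tcp_rot: [-0.069, 0.7, 0.707, 0.075]
force: [-0.4, -2.5, -1.1]
opening: 30.1
grip_force: 1.3
rot [0.53 0.26 0.2 ] 0.6 shift old axes [55.6 -3.4 16.2] shift new axes [55.6 -3.5 16.5] 58.0
```

```bash
python3 -m handwheel '0.65 -0.006 0 0 0.5 0.3 0.2;0.65 0 -0.0035 0.004 0 0 0;0.65 0 0 0 0 0 0'
python3 - <<'E'
from tgt import *
p,R,s=cur();print(p,(R.T@[-.007,1,0]).round(4));go([575.8,-100,37],frame(90.4,12))
E
```

```text
t: 16.73
tcp_pos: [574.8, -161.6, 34.4]
tcp_rot: [-0.076, 0.701, 0.705, 0.074]
force: [-0.7, 0.4, -0.3]
opening: 30.0
grip_force: 0.0
[ 574.78601927 -161.61333506   34.38987636] [ 9.774e-01 -7.000e-04  2.115e-01]
rot [-0.14 -0.21 -0.07] 0.3 shift old axes [60.8  1.4 10.5] shift new axes [60.8  1.4 10.3] 61.7
```

```bash
python3 -m handwheel '0.65 0.006 0.0005 0.0008 0 0 0;0.65 0.006 0.0005 0.0008 0 0 0;0.65 0.006 0 0.0012 0 0 0;0.65 0.006 0 0.0012 0 0 0;0.65 0.006 0 0.0012 0 0 0;0.65 0.006 0 0.0012 0 0 0;0.65 0.006 0 0.0012 0 0 0;0.65 0.006 0 0.0012 0 0 0;0.65 0.006 0 0.0012 0 0 0;0.65 0.006 0 0.0012 0 0 0;0.65 0.006 0 0.0012 0 0 0'
python3 - <<'E'
from tgt import *
p,R,s=cur();print(p,s["force"],(R.T@[-.007,1,0]).round(4))
f=grab_frame("top");print([(at_z(f,d["pixel"],70).round(0),d["conf"]) for d in spot_in("top","vise")])
E
```

```text
t: 18.1
tcp_pos: [576.4, -94.6, 37.0]
tcp_rot: [-0.075, 0.701, 0.705, 0.074]
force: [-0.1, -1.8, -2.0]
opening: 30.0
grip_force: 1.5
[576.41858109 -94.57256526  36.98593251] [-0.14874998 -1.82252047 -2.02473265] [ 9.777e-01 -4.000e-04  2.101e-01]
[(array([581., -25.,  70.]), 0.84), (array([ 760., -391.,   70.]), 0.61)]
```

```bash
python3 -m handwheel '0.65 0.006 0 0.0013 0 0 0;0.65 0.006 0 0.0013 0 0 0;0.65 0.006 0 0.0013 0 0 0;0.65 0.006 0 0.0013 0 0 0;0.65 0.006 0 0.0013 0 0 0;0.65 0.006 0 0.0013 0 0 0;0.65 0.006 0 0.0013 0 0 0;0.65 0.006 0 0.0013 0 0 0;0.65 0.006 0 0.0013 0 0 0;0.65 0.006 0 0.0013 0 0 0'
python3 - <<'E'
from tgt import *
p,R,s=cur();print(p,s["force"],(R.T@[-.007,c9,s9]).round(4))
f=grab_frame("wrist");f["fish"]=1
im=f["color"][:,:,::-1].copy();cv2.imwrite("pics/w6.png",im)
for n in("vise","stop"):print(n,[(d["pixel"],d["conf"]) for d in spot_in("wrist",n)])
E
```

```text
t: 19.45
tcp_pos: [576.1, -33.3, 37.0]
tcp_rot: [-0.075, 0.701, 0.705, 0.074]
force: [-0.1, -3.8, 1.0]
opening: 29.7
grip_force: 2.3
[576.11648597 -33.29184255  36.95582919] [-0.06028532 -3.79448026  1.04972982] [ 9.985e-01 -6.000e-04  5.450e-02]
vise [([321.5, 136.3], 0.76)]
stop []
```

```bash
python3 -m handwheel '0.65 0.004 0 0.0008 0 0 0;0.65 0.004 0 0.0004 0 0 0;0.65 0.004 0 0.0002 0 0 0;0.65 0.004 0 0.0002 0 0 0;0.65 0.004 0 0.0002 0 0 0;0.65 0 0 0 0 0 0' ; python3 -m handwheel '0.65 0.002 0 0.0001 0 0 0;0.65 0.002 0 0.0001 0 0 0;0.65 0 0 0 0 0 0'; python3 -m handwheel '0.65 0.002 0 0.0001 0 0 0'
```

```text
t: 20.35
tcp_pos: [575.6, -12.8, 39.3]
tcp_rot: [-0.076, 0.701, 0.705, 0.074]
force: [0.1, -1.7, -1.4]
opening: 29.6
grip_force: 0.9
t: 20.72
tcp_pos: [575.6, -9.4, 39.8]
tcp_rot: [-0.075, 0.701, 0.705, 0.074]
force: [0.3, -1.6, -2.1]
opening: 29.7
grip_force: 1.3
t: 20.85
tcp_pos: [575.7, -7.7, 40.1]
tcp_rot: [-0.075, 0.701, 0.705, 0.074]
force: [0.9, -3.5, -3.4]
opening: 30.0
grip_force: 1.6
```

Free-running push is about 4–5 N. Small steps from here, watching for the rise.

```bash
python3 -m handwheel '0.65 0.0015 0 0.0001 0 0 0;0.65 0.0015 0 0.0001 0 0 0'; python3 -m handwheel '0.65 0.0012 0 0.0001 0 0 0';python3 -m handwheel '0.65 0.0012 0 0.0001 0 0 0';python3 -m handwheel '0.65 0.001 0 0 0 0 0'; python3 -m handwheel '0.65 0.001 0 0.0001 0 0 0'
```

```text
t: 21.1
tcp_pos: [575.7, -4.6, 40.6]
tcp_rot: [-0.075, 0.701, 0.705, 0.074]
force: [0.4, -2.8, -2.6]
opening: 29.8
grip_force: 1.6
t: 21.22
tcp_pos: [575.7, -3.5, 40.8]
tcp_rot: [-0.075, 0.701, 0.705, 0.074]
force: [-0.0, -1.9, -3.4]
opening: 29.8
grip_force: 1.6
t: 21.35
tcp_pos: [575.8, -2.3, 41.0]
tcp_rot: [-0.075, 0.701, 0.705, 0.074]
force: [-0.9, -2.5, -1.3]
opening: 30.1
grip_force: 1.6
t: 21.48
tcp_pos: [575.8, -1.3, 41.3]
tcp_rot: [-0.075, 0.701, 0.705, 0.074]
force: [0.3, -3.0, -3.5]
opening: 29.4
grip_force: 1.6
t: 21.6
tcp_pos: [575.9, -0.4, 41.4]
tcp_rot: [-0.075, 0.701, 0.705, 0.074]
force: [-0.9, -2.9, -2.8]
opening: 29.9
grip_force: 1.7
```

Run:
```python
from tgt import *
f=grab_frame("top");print([(proj(f,[[575,15,60]])[0].round(),at_z(f,d["pixel"],85).round(0),d["conf"]) for d in spot_in("top","vise")])
for d in trace("top","stop"): print("stop",at_z(f,d["pixel"],61).round(1),d["conf"],d["mask"].sum(),np.where(d["mask"].any(0))[0][[0,-1]])
im=f["color"][:,:,::-1];cv2.imwrite("pics/t6.png",cv2.resize(im[150:280,220:420],(800,520)))
```

```text
[(array([310., 214.]), array([ 751., -390.,   85.]), 0.61), (array([310., 214.]), array([576.,  63.,  85.]), 0.55)]
stop [571.9 129.5  61. ] 0.78 333 [266 273]
```

```bash
for i in 1; do python3 -m handwheel '0.65 0.001 0 0.0001 0 0 0;0.65 0.001 0 0.0001 0 0 0' | grep -E "tcp_pos|force"; python3 -m handwheel '0.65 0.001 0 0.0001 0 0 0' | grep -E "tcp_pos|^force"; python3 -m handwheel '0.65 0.001 0 0.0001 0 0 0'| grep -E "tcp_pos|^force"; done
```

```text
tcp_pos: [575.9, -0.1, 41.4]
force: [-1.1, -9.9, -2.7]
grip_force: 5.0
tcp_pos: [575.9, -0.0, 41.5]
force: [-0.5, -11.7, -3.1]
tcp_pos: [575.9, 0.0, 41.5]
force: [-1.9, -14.8, -2.7]
```

Pressed: about 12 N above the running force, and the bar is not moving. Check it holds, then back off.

```bash
python3 -m handwheel '0.65 0 0 0 0 0 0' | grep -E "tcp_pos|^force"; python3 -m handwheel '0.65 -0.003 0 -0.0002 0 0 0;0.65 -0.012 0 -0.0006 0 0 0;0.65 -0.03 0 -0.0015 0 0 0;0.65 -0.035 0 -0.03 0 0 0;0.65 -0.03 0 -0.05 0 0 0;0.65 -0.03 0 -0.05 0 0 0;0.65 0 0 0 0 0 0'
python3 - <<'E'
from tgt import *
f=grab_frame("top");g=grab_frame("scene")
for d in trace("top","stop"): print("stop",at_z(f,d["pixel"],61).round(1),d["conf"],d["mask"].sum(),np.where(d["mask"].any(0))[0][[0,-1]])
a=cv2.resize(f["color"][165:265,235:395,::-1],(640,400));b=cv2.resize(g["color"][150:250,280:440,::-1],(640,400))
cv2.imwrite("pics/end.png",cv2.resize(np.vstack([a,b]),(480,600)))
E
```

```text
tcp_pos: [575.9, -0.0, 41.5]
force: [-1.6, -13.3, -2.2]
t: 23.25
tcp_pos: [581.1, -165.2, 147.2]
tcp_rot: [-0.07, 0.702, 0.705, 0.077]
force: [0.5, -0.1, 0.3]
opening: 30.1
grip_force: 0.0
stop [575.1 128.4  61. ] 0.73 336 [266 273]
stop [559.7 141.1  61. ] 0.4 1845 [243 319]
```

View pics/end.png

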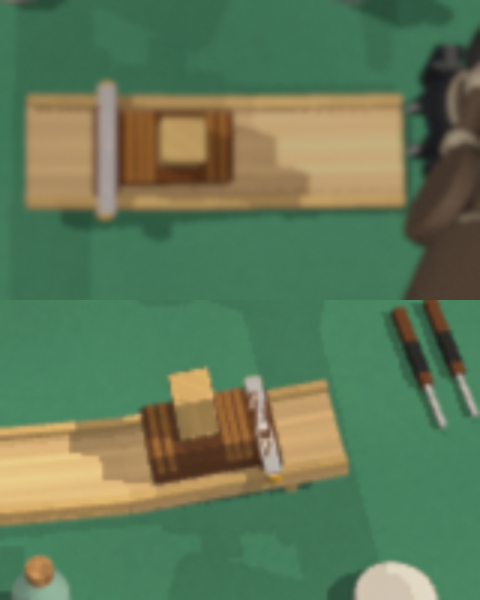

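Final picture: the vise stands upright and square against the bar. In the top view its block is at (122–232, 108–185) and the bar at col ~107. The bar has not moved (its mask is still at columns 266–273), and the gripper is clear. Handing in.

```bash
python3 -c "
from rig import *
print(sign_off())"
```

```text
the job is handed in; nothing more can be done
None
```

Handed in: the vise was stood upright on the landing, released, then pushed up the slope about 12 N firm and left square against the stop bar; the bar showed no shift in the top view, and I saw no contact with the bottle, tin or gravers.

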